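# Fold up the light guard and hold a camera module against the sprung test plunger

### The arm

A 6-joint arm with a two-finger parallel gripper is mounted at the origin on a cart in front of the work surface, level with it; the furniture and walls round the work are solid. World frame = base frame: x ahead of the robot, y to its left, z up, the work surface at z = 0. Lengths are in m, angles in rad, forces in N, time in s.
With the tool pointing down it reaches from about 0.275 to 0.975 m from the base axis. Payload 8.4 kg.
Tool frame: the origin (TCP) lies on the centre line of the jaws, within the pads' length; the fingertips stand 19 mm ahead of it and the grasp point (between the pads) is the TCP; z points along the fingers, x is the direction in which the jaws open and shut, and the axes are right-handed (so a half turn about z gives the same grasp; the last joint's range is limited). The gripper opens to 92 mm and grips with 3 to 60 N. Pads are 20 mm wide; open, the fingers measure 128 mm over their backs; the gripper's body (75 mm by 189 mm) begins 69 mm behind the grasp point.
Start: joints at [1.192, 0.353, 1.633, -0, 1.155, -0.002], TCP at [0.23, 0.581, 0.234] pointing down, gripper open.
Joint ranges: [-2.63, 2.63], [-0.92, 2.1], [0.06, 2.66], [-1.3, 4.44], [0, 2.69], [-3.02, 3.02]. Speed limits (rad/s): [2.22, 2.22, 2.79, 3.14, 3.14, 3.14].

### API

Orientations are given as a unit quaternion [x, y, z, w].
In Python, from workcell import robot gives the robot as it stands.
- The arm moves only by the shell command python3 -m handwheel 'ROWS' [OPENING]. ROWS is a JSON object of lists of equal length, an entry for each row: "translation": the shift along the tool's x, y, z in cm, a list of three; "turn": the turn about the tool's z in degrees. In form: {"translation": [[tx, ty, tz], ...], "turn": [turn, ...]}. A call has 1 to 8 rows; each row is the pose to reach, as a shift and turn from the pose commanded when the call began, along the tool's axes at that moment; what a row does not reach only later rows make up. A row lasts 1/10 s, in which the tool goes at most 50 mm and 8.59 degrees, less where a joint would pass 70% of its speed; a pose out of reach is approached as far as the arm can. A call with a gripper value outside its range is refused whole. OPENING is the closure, from 0 (fully open) to 1 (shut), set as the call begins (- or left out, the last holds). The fingers move at their own pace and stop on an object; the grip force is fixed at half the most. Time passes only in rows, so rows that repeat a pose let the fingers close. It gives the time, the measured TCP pose, the force and the opening at its end, in the units of the state.
- robot.observe(): the state, without advancing time (a new reading comes with each control period).
- robot.camera(name): name is "scene" or "top"; returns the picture (480x640x3 uint8, red, green, blue); there is no depth.
- robot.calibration(name): a dict with "K" (3x3 intrinsics, pixels), "rvec" (rotation vector, rad) and "tvec" (3), from world to camera coordinates, as OpenCV has them. Camera axes: x right, y down, z forward; pixel columns grow to the right and rows downward; lengths in m; the calibration is good to about 2 mm. A picture is of the moment at which its call begins. calibration takes no time and is no camera call.
- robot.finish_job(): hands the job in, once; it reports no verdict.
The state is a dict: "clock": time; "joints": joint angles; "qd": joint speeds; "effort": joint torques, N m; "position": TCP position; "ee_rot": TCP orientation; "wrist_force": force on the tool from outside, world axes, zero at the start; "torque": the same for the moment, N m; "width": opening from 0.0 (shut) to 1.0 (fully open).
Only numpy, scipy, OpenCV 4.12 (cv2) and the standard library are available. Lean on these libraries where they do the work, as an engineer would, in place of code of your own. Each camera call takes 0.05 s, during which the arm holds its last target. There are 200 camera calls.

### The job

On the camera test fixture, first fold up all three hinged black panels until they stand upright and make an open box with the fixed back wall. Then pick up the camera module with the lens barrel on top (not the bare one), stand it between the two guide rails with the lens upward, and slide it gently along them against the sprung plunger until it meets both hard stops. Finish while still holding it there, pressed against the stops, with the panels still up; leave everything else alone.

Things in the scene. Friction and masses are not known exactly. Their poses are not given: they have to be found in the camera images.
- fixture: Camera test fixture, fixed on the work board: aluminium base plate 152 x 124 x 10 mm with a fixed back wall at its +x end (x 56 to 76 mm, top 62 mm above the board) and a hinged black panel on each other side. Origin: centre of the base, on the board; z up; +x is the way the module is slid, towards the wall.
- channel (a point): On the plate midway between the two steel guide rails, at fixture (0, 0, 10) mm, where the module is set down with its centre up to 10 mm further along +x. Rails run along x from -30 to 45 mm, inner faces at y = +-21.5 mm, tops at z = 18 mm in the fixture.
- left_panel_hinge (a point): Middle of the left panel's hinge line, at fixture (-5, 62.5, 10) mm; the panel is 140 mm long along fixture x.
- left_panel_edge (a point): Middle of the left panel's free edge, 50 mm from the hinge.
- left_panel (a joint): Left (fixture +y) panel's hinge, rad: 0 = folded out level, 1.571 = upright (limit). A 3 mm black plate reaching 50 mm from the hinge; it starts at 0.60 to 0.90, free edge 38 to 49 mm above the board, free space beneath; the stiff hinge (0.04 N m) stays where left. Push the edge from outside, inward and upward together along its arc: a purely level push can jam by friction.
- right_panel_hinge (a point): Middle of the right panel's hinge line, at fixture (-5, -62.5, 10) mm; the panel is 140 mm long along fixture x.
- right_panel_edge (a point): Middle of the right panel's free edge, 50 mm from the hinge.
- right_panel (a joint): Right (fixture -y) panel's hinge, rad: 0 = folded out level, 1.571 = upright (limit). A 3 mm black plate reaching 50 mm from the hinge; it starts at 0.60 to 0.90, free edge 38 to 49 mm above the board, free space beneath; the stiff hinge (0.04 N m) stays where left. Push the edge from outside, inward and upward together along its arc: a purely level push can jam by friction.
- front_panel_hinge (a point): Middle of the front panel's hinge line, at fixture (-76.5, 0, 10) mm; the panel is 118 mm long along fixture y.
- front_panel_edge (a point): Middle of the front panel's free edge, 50 mm from the hinge.
- front_panel (a joint): Front (fixture -x, nearest the robot) panel's hinge, rad: 0 = folded out level, 1.571 = upright (limit). A 3 mm black plate reaching 50 mm from the hinge; it starts at 0.60 to 0.90, free edge 38 to 49 mm above the board, free space beneath; the stiff hinge (0.04 N m) stays where left. Push the edge from outside, inward and upward together along its arc: a purely level push can jam by friction.
- plunger (a joint): Travel of the sprung plunger, m: 0 = fully out, grows as it is pushed towards fixture +x. It needs 4 N to start and 10 N (500 N/m) at 0.012, where the module meets the stops; it springs back when released.
- plunger_tip (a point): Tip of the 10 mm steel plunger, which sticks out of the back wall towards fixture -x, on the channel's centre line; fully out it is at fixture (33, 0, 32) mm.
- stops: The two fixed square steel stop blocks on the back wall, either side of the plunger at y = +-12.5 mm (8 x 14 mm faces). Its origin coincides with the fixture's.
- stop_faces (a point): Midway between the stop faces, at fixture (45, 0, 32) mm. A module at the stops has its centre at fixture x = 27 mm.
- module: The camera module to be held: white square housing 36 x 36 x 45 mm with a black lens barrel, 26 mm across and 14 mm high, on top (59 mm in all, about 0.14 kg). Origin: centre of the underside; z up through the lens. All four sides are alike, so any may face the plunger. Grip it across two opposite sides of the housing.
- bare_module: The same white housing without lens (36 x 36 x 45 mm); leave it. Origin: centre of the underside.
- board: Plywood work board 285 x 650 mm, fixed on steel legs over the bench, its top 66 mm above the bench; the fixture, both modules, two camera back shells, a lens cap and a small plate stand on it. Origin: below its centre, on the bench.
- shell_a: Camera back shell (66 x 57 mm white shell with a green board and leads, about 43 mm high) lying on the board; leave it. The shell lies 30 mm along +x from the origin.
- shell_b: Another camera back shell on the board, 40 mm along +x from its origin; leave it.
- tape_roll: Roll of kraft tape lying flat on the bench, 90 mm across, 24 mm high; leave it.
There are look-alikes about, which are no part of the job. Leave any green or purple look-alike of the module alone.

How it is judged:
By the outcome, as a careful person would: the job done as asked, in the order asked, and still so for the second after the job is handed in, while the arm keeps its last pose, push and grip.
It also fails if it takes over 72 s, if anything falls off the work surface, if the arm or the gripper's body presses on something with over 40 N, if the wrist force passes 120 N, or if a joint passes its speed limit or range.

## Working session

There is one attempt and no reset: what is moved stays moved. The work goes in short steps, Python scripts to look and compute and a shell command to move; the robot and the scene stay as the last step left them, time stands still between calls to the robot, and variables do not carry over. Pictures are saved under pics/ and viewed, about 8 in all and at most 12, crops included, and the job is handed in when it is done.

```bash
mkdir -p pics; ls
cat > h.py <<'E'
import numpy as np, cv2
from workcell import robot
def cal(n):
    c=robot.calibration(n); return np.array(c["K"]),np.array(c["rvec"],float),np.array(c["tvec"],float)
def proj(n,P):
    K,r,t=cal(n); return cv2.projectPoints(np.array(P,float).reshape(-1,3),r,t,K,None)[0].reshape(-1,2)
def ray(n,uv,z):
    K,r,t=cal(n); R=cv2.Rodrigues(r)[0]; t=t.reshape(3)
    d=R.T@np.linalg.inv(K)@np.array([uv[0],uv[1],1.]); c=-R.T@t
    return c+d*(z-c[2])/d[2]
def snap(n,f):
    im=np.array(robot.camera(n)); cv2.imwrite('pics/'+f,im[:,:,::-1]); return im
E
python3 - <<'E'
from h import *
print(robot.observe())
for n in("scene","top"):
    snap(n,n+"0.png"); K,r,t=cal(n); R=cv2.Rodrigues(r)[0]; print(n,K[0,0],-R.T@t.reshape(3),R[2])
E
```

```text
pics
{'clock': 0.0, 'joints': array([ 1.19159810e+00,  3.53653318e-01,  1.63414855e+00,  4.13862146e-06,
        1.15520142e+00, -2.36697118e-03]), 'qd': array([-0.0009266 ,  0.00287988, -0.00090518, -0.00030199, -0.00092288,
        0.00057375]), 'effort': array([-6.96602674e-04, -5.93834496e+01, -3.34220767e+01,  6.97515509e-02,
        2.36873369e-02, -1.36621638e-04]), 'position': array([0.229786  , 0.58070706, 0.23285429]), 'ee_rot': array([ 8.27035909e-01,  5.62148653e-01, -5.85319102e-04,  3.93543860e-04]), 'wrist_force': array([0.08668814, 0.55700312, 0.11089674]), 'torque': array([-0.00319349,  0.01244424,  0.00847325]), 'width': 0.9996370608086286}
scene 578.439022749129 [-0.15409452 -1.18795008  0.97717768] [ 0.41471039  0.70171771 -0.57931645]
top 446.8723969058919 [ 0.24300118 -0.10011988  1.33395765] [ 0.17992087 -0.0065379  -0.98365936]
```

View pics/top0.png

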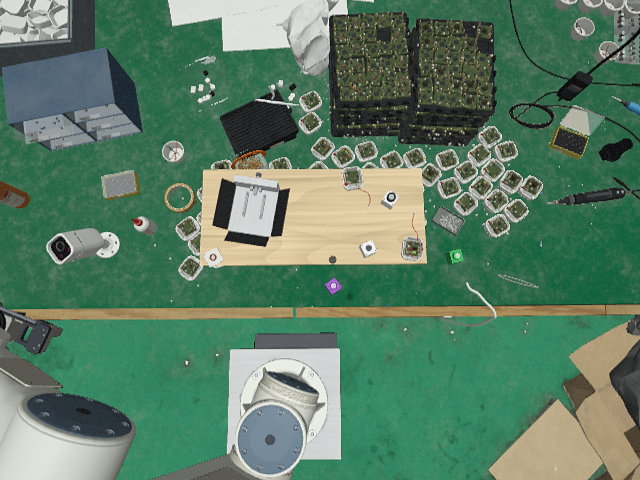

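View pics/scene0.png

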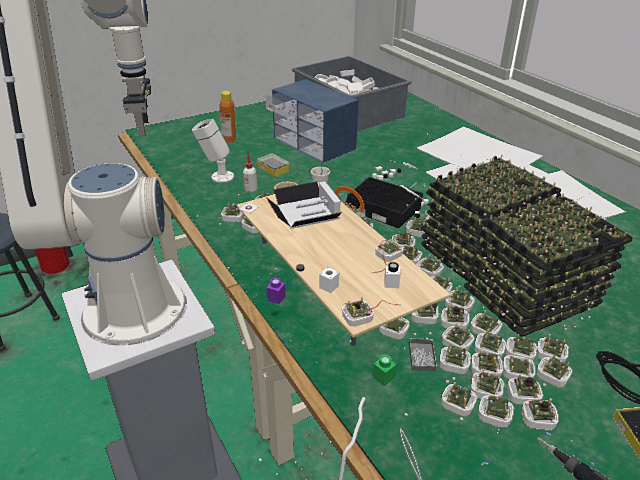

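The top view shows the fixture at about (253,208). There are white modules at (390,198), apparently with the lens, and (368,248), apparently bare. I'll enlarge both.

Run:
```python
import cv2,numpy as np
t=cv2.imread('pics/top0.png');s=cv2.imread('pics/scene0.png')
R=lambda im,x,y,w,h,k:cv2.resize(im[y:y+h,x:x+w],None,fx=k,fy=k,interpolation=cv2.INTER_CUBIC)
a=R(t,205,160,100,100,4);b=R(s,262,170,100,75,4)
c=R(t,350,180,50,75,4);d=R(s,312,250,100,50,4)
o=np.zeros((600,800,3),np.uint8)
o[:400,:400]=a;o[:300,400:]=b;o[300:600,400:600]=c;o[400:600,0:400]=d
cv2.imwrite('pics/m1.png',o)
```

```text
(no output)
```

View pics/m1.png

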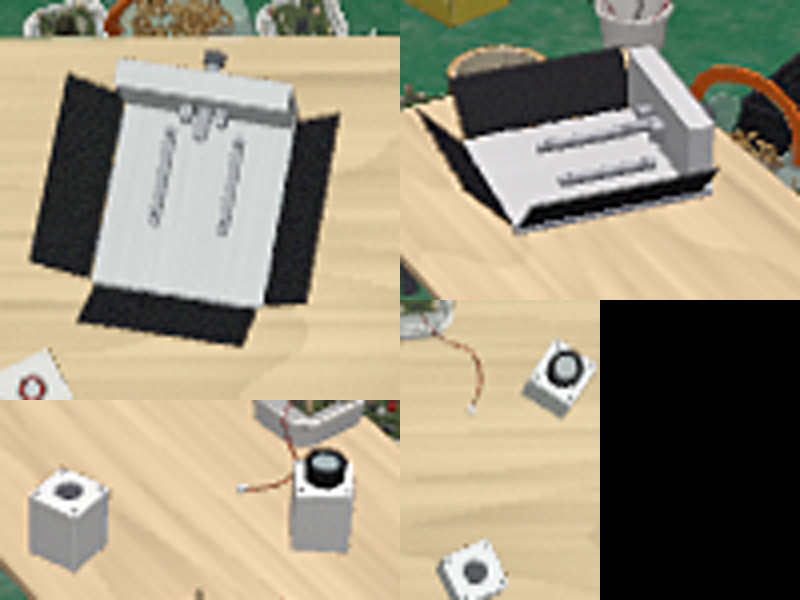

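The lens module is at top px (391,196) and the bare one at (368,248). I'll fit the fixture and module poses by least squares.

```bash
cat > fit.py <<'E'
from h import *
from scipy.optimize import least_squares
px=lambda L,x0,y0,ox=0,oy=0:[(x0+(x-ox+.5)/4-.5,y0+(y-oy+.5)/4-.5) for x,y in L]
T=px([(116,60),(297,85),(121,90),(292,112),(92,280),(262,306),(172,127),(154,222),(240,140),(222,235),(70,73),(32,262),(340,113),(306,303),(78,322),(243,346)],205,160)
def pts(p):
    x,y,w,l,r,f=p
    L=[(76,62,62),(76,-62,62),(56,62,62),(56,-62,62),(-76,62,10),(-76,-62,10),(45,24,18),(-30,24,18),(45,-24,18),(-30,-24,18)]
    c,s=np.cos,np.sin
    L+=[(65,62.5+50*c(l),10+50*s(l)),(-75,62.5+50*c(l),10+50*s(l)),(65,-62.5-50*c(r),10+50*s(r)),(-75,-62.5-50*c(r),10+50*s(r)),(-76.5-50*c(f),59,10+50*s(f)),(-76.5-50*c(f),-59,10+50*s(f))]
    L=np.array(L)/1000; R=np.array([[c(w),-s(w),0],[s(w),c(w),0],[0,0,1]])
    return L@R.T+[x,y,.066]
def main():
    q=least_squares(lambda p:(proj("top",pts(p))-T).ravel(),[.55,.2,0,.7,.7,.7],loss='soft_l1').x
    print("fixture",q); print((proj("top",pts(q))-T).round(1).tolist())
    M=px([(527,383),(560,341),(597,367),(564,403),(566,367)],350,180,400,300)
    def mp(p):
        x,y,w=p;c,s=np.cos(w),np.sin(w);a=18
        L=np.array([(a,a,45),(a,-a,45),(-a,-a,45),(-a,a,45),(0,0,59)])[[0,1,2,3,4]]/1000
        L=L@np.array([[c,-s,0],[s,c,0],[0,0,1]]).T
        return L+[x,y,.066]
    best=min((least_squares(lambda p:(proj("top",mp(p))-M).ravel(),[*ray("top",M[4],.12)[:2],w]) for w in(0,1.57,3.14,-1.57)),key=lambda s:s.cost)
    print("module",best.x,best.cost); print((proj("top",mp(best.x))-M).round(1).tolist())
    print("scene pts: modtop",proj("scene",mp(best.x)).round(1).tolist())
    print("scene wall", (proj("scene",pts(q))[[0,1,3,4,5,10,11,12,13,14,15]]).round(1).tolist())
main()
E
python3 fit.py
```

```text
fixture [ 0.5505492   0.08293799 -0.16485451  0.75354027  0.85058539  0.82289193]
[[1.0, -0.5], [-0.7, -0.1], [-1.6, -1.3], [-0.7, -0.0], [0.2, 0.4], [0.4, 0.7], [0.7, -0.4], [0.3, 0.9], [0.0, -1.1], [-0.2, 0.2], [0.2, -0.1], [-0.2, 0.2], [-0.1, -0.1], [-0.1, 0.6], [-0.3, -0.3], [0.5, 0.3]]
module [ 0.56841123 -0.30605159  0.91229048] 2.8194565254091906
[[-0.1, -1.3], [-0.9, -0.6], [0.2, 0.4], [1.0, 1.2], [-0.2, 0.2]]
scene pts: modtop [[385.0, 263.8], [399.6, 265.0], [399.3, 273.9], [384.4, 272.7], [392.5, 264.3]]
scene wall [[324.9, 180.8], [340.6, 200.6], [334.1, 201.9], [277.4, 204.7], [290.5, 226.1], [317.2, 181.0], [273.6, 188.9], [341.4, 211.5], [294.4, 220.9], [266.0, 196.7], [278.0, 216.9]]
```

The scene-view projections agree to about 1 px (2–3 mm). Next is a helper that prints the required shift. The tool will be turned so that its x lies along fixture +y.

```bash
cat > go.py <<'E'
import sys; from h import *
F=np.array([.5505,.0829]);W=-.1649
from scipy.spatial.transform import Rotation as Ro
def st(verbose=1):
    o=robot.observe(); R=Ro.from_quat(o["ee_rot"]).as_matrix(); p=np.array(o["position"])
    c,s=np.cos(W),np.sin(W); A=np.array([[c,-s],[s,c]])
    f=np.r_[A.T@(p[:2]-F),p[2]-.066]*1000
    ff=np.r_[A.T@o["wrist_force"][:2],o["wrist_force"][2]]
    if verbose: print("t%.1f fixt mm"%o["clock"],f.round(1),"yawx",np.degrees(np.arctan2(R[1,0],R[0,0])).round(2),"F",ff.round(1),"w",round(o["width"],3))
    return p,R,A
p,R,A=st()
for a in sys.argv[1:]:   # fixture targets mm (z above board)
    q=np.array(eval(a),float)/1000; g=np.r_[A@q[:2]+F,q[2]+.066]
    print(a,"world",g.round(3),"tool cm",(R.T@(g-p)*100).round(2))
print("ideal yaw",np.degrees(W)+90)
E
python3 go.py "[-5,140,160]" "[-5,140,48]"
python3 -c "
from h import *
for uv in [(140,225),(146,228),(75,245),(180,197),(202,170),(200,264),(425,264)]: print(uv,ray('top',uv,.0).round(3),ray('top',uv,.066).round(3))"
```

```text
t0.1 fixt mm [-398.1  438.5  166.9] yawx 68.41 F [ 1.1 -0.1 -1.2] w 0.997
[-5,140,160] world [0.569 0.222 0.226] tool cm [-20.91  44.71   0.72]
[-5,140,48] world [0.569 0.222 0.114] tool cm [-20.9   44.71  11.92]
ideal yaw 80.55192595829273
(140, 225) [0.518 0.439 0.   ] [0.504 0.413 0.066]
(146, 228) [0.508 0.42  0.   ] [0.495 0.395 0.066]
(75, 245) [0.458 0.631 0.   ] [0.447 0.594 0.066]
(180, 197) [0.605 0.322 0.   ] [0.587 0.301 0.066]
(202, 170) [0.691 0.258 0.   ] [0.669 0.24  0.066]
(200, 264) [0.398 0.252 0.   ] [0.39  0.235 0.066]
(425, 264) [ 0.393 -0.422  0.   ] [ 0.385 -0.406  0.066]
```

```bash
python3 -m handwheel '{"translation": [[-5,5,-2],[-10,10,-2],[-13,15,-2],[-16,20,-2],[-19,25,-2],[-21,30,-2],[-21,35,-2],[-21,40,-1]], "turn": [-6,-12.1,-12.1,-12.1,-12.1,-12.1,-12.1,-12.1]}' 1; python3 go.py "[-5,140,140]" "[-5,140,48]"
```

```text
clock: 0.9
position: [0.4687, 0.271, 0.2497]
ee_rot: [0.763, 0.646, 0.0, 0.0]
wrist_force: [0.7, 0.7, 0.9]
width: 0.326
t0.9 fixt mm [-111.6  172.1  183.7] yawx 80.5 F [0.5 0.8 0.9] w 0.326
[-5,140,140] world [0.569 0.222 0.206] tool cm [-3.2  10.66  4.38]
[-5,140,48] world [0.569 0.222 0.114] tool cm [-3.21 10.65 13.58]
ideal yaw 80.55192595829273
```

```bash
python3 -m handwheel '{"translation": [[0,0,0],[0,0,0]], "turn": [0,0]}'; python3 go.py "[-5,140,140]" "[-5,140,48]"
```

```text
clock: 1.1
position: [0.468, 0.272, 0.2487]
ee_rot: [0.764, 0.645, -0.001, -0.0]
wrist_force: [0.0, -0.3, -0.4]
width: 0.156
t1.1 fixt mm [-112.4  172.9  182.7] yawx 80.36 F [ 0.1 -0.3 -0.4] w 0.156
[-5,140,140] world [0.569 0.222 0.206] tool cm [-3.26 10.76  4.26]
[-5,140,48] world [0.569 0.222 0.114] tool cm [-3.25 10.77 13.46]
ideal yaw 80.55192595829273
```

```bash
python3 -m handwheel '{"translation": [[-1.5,4,1],[-3.2,8,3],[-3.2,10.7,5],[-3.2,10.7,9],[-3.2,10.7,12.5],[-3.2,10.7,13.5],[-3.2,10.7,13.5],[-3.2,10.7,13.5]], "turn": [0,0,0,0,0,0,0,0]}'; python3 go.py "[-5,117,48]"
```

```text
clock: 1.9
position: [0.5682, 0.2247, 0.1157]
ee_rot: [0.763, 0.647, 0.001, 0.0]
wrist_force: [0.6, 0.2, 1.1]
width: 0.005
t1.9 fixt mm [ -5.8 142.8  49.7] yawx 80.57 F [0.6 0.3 1.1] w 0.005
[-5,117,48] world [0.565 0.199 0.114] tool cm [-2.58  0.08  0.17]
ideal yaw 80.55192595829273
```

```bash
python3 -m handwheel '{"translation": [[-1.3,0,0],[-2.6,0,0],[-3.0,0,-0.3],[-3.4,0,-0.65],[-4.2,0,-1.15],[-5.1,0,-1.45],[-5.8,0,-1.6],[-5.8,0,-1.6]], "turn": [0,0,0,0,0,0,0,0]}'; python3 go.py
python3 - <<'E'
from h import *
t=snap("top","t2.png");s=snap("scene","s2.png")
R=lambda im,x,y,w,h,k:cv2.resize(im[y:y+h,x:x+w,::-1],None,fx=k,fy=k,interpolation=cv2.INTER_CUBIC)
cv2.imwrite("pics/m2.png",np.hstack([R(t,205,160,100,100,4),R(s,255,150,100,100,4)]))
E
```

```text
clock: 2.7
position: [0.5582, 0.1652, 0.1306]
ee_rot: [0.764, 0.646, 0.0, 0.0]
wrist_force: [-0.1, -0.7, 0.2]
width: 0.005
t2.7 fixt mm [-5.9 82.4 64.6] yawx 80.45 F [-0.  -0.7  0.2] w 0.005
ideal yaw 80.55192595829273
```

View pics/m2.png

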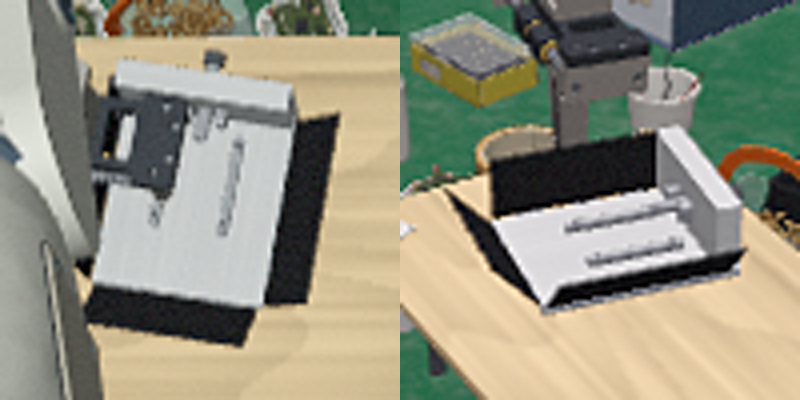

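The left panel is almost upright (scene crop, top edge from (490,160) to (655,130)) with the finger behind it. I'll push on until I feel the limit.

```bash
python3 -m handwheel '{"translation": [[-0.2,0,0],[-0.4,0,0],[-0.4,0,0]], "turn": [0,0,0]}'; python3 go.py
```

```text
clock: 3.1
position: [0.5577, 0.1646, 0.1299]
ee_rot: [0.763, 0.646, 0.001, -0.001]
wrist_force: [1.0, 12.8, -2.3]
width: 0.005
t3.1 fixt mm [-6.3 81.8 63.9] yawx 80.47 F [-1.1 12.8 -2.3] w 0.005
ideal yaw 80.55192595829273
```

```bash
python3 -m handwheel '{"translation": [[-0.2,0,0],[-0.2,0,0]], "turn": [0,0]}'; python3 go.py
```

```text
clock: 3.3
position: [0.5577, 0.1643, 0.13]
ee_rot: [0.764, 0.646, 0.002, -0.002]
wrist_force: [-0.3, 20.0, -4.3]
width: 0.005
t3.3 fixt mm [-6.2 81.4 64. ] yawx 80.44 F [-3.5 19.7 -4.3] w 0.005
ideal yaw 80.55192595829273
```

The left panel has reached its limit at 20 N. Retreating and going round to the front.

```bash
python3 -m handwheel '{"translation": [[3.5,0,0],[4,-3,0],[4,-7,0],[4,-10.5,0],[4,-14,0],[1,-14.5,0.5],[-2.5,-14.5,1],[-6,-14.5,1.3]], "turn": [0,0,0,0,0,0,0,0]}'; python3 go.py "[-145,0,50]"
```

```text
clock: 4.1
position: [0.4033, 0.1246, 0.1167]
ee_rot: [0.762, 0.647, -0.001, -0.0]
wrist_force: [0.4, -1.0, -0.4]
width: 0.006
t4.1 fixt mm [-152.    17.    50.7] yawx 80.66 F [ 0.5 -0.9 -0.4] w 0.006
[-145,0,50] world [0.407 0.107 0.116] tool cm [-1.7   0.7   0.07]
ideal yaw 80.55192595829273
```

```bash
python3 -m handwheel '{"translation": [[-1.7,2,0],[-1.7,3,0],[-1.7,3.8,-0.5],[-1.7,4.7,-1.0],[-1.7,5.6,-1.25],[-1.7,6.3,-1.35],[-1.7,6.6,-1.35],[-1.7,6.8,-1.35]], "turn": [0,0,0,0,0,0,0,0]}'; python3 go.py
```

```text
clock: 4.9
position: [0.4637, 0.0984, 0.1301]
ee_rot: [0.763, 0.646, -0.004, -0.004]
wrist_force: [-25.2, 10.2, 22.1]
width: 0.006
t4.9 fixt mm [-88.2   1.1  64.1] yawx 80.45 F [-26.6   5.9  22.1] w 0.006
ideal yaw 80.55192595829273
```

```bash
python3 -m handwheel '{"translation": [[0,-3.5,0],[-3,-6.5,0],[-6.5,-6.8,0],[-10,-6.8,0.3],[-13.5,-6,0.6],[-14.2,-2.5,0.9],[-14.2,1,1.2],[-14.2,4.5,1.2]], "turn": [0,0,0,0,0,0,0,0]}'; python3 go.py "[-5,-140,52]"
```

```text
clock: 5.7
position: [0.4917, -0.0508, 0.1187]
ee_rot: [0.763, 0.646, 0.0, 0.0]
wrist_force: [0.1, -0.1, 0.5]
width: 0.006
t5.7 fixt mm [ -36.1 -141.5   52.7] yawx 80.47 F [ 0.1 -0.1  0.5] w 0.006
[-5,-140,52] world [ 0.523 -0.054  0.118] tool cm [0.16 3.11 0.07]
ideal yaw 80.55192595829273
```

```bash
python3 -m handwheel '{"translation": [[1.0,3.1,0],[2.7,3.1,0],[3.5,3.1,-0.5],[4.4,3.1,-0.95],[5.2,3.1,-1.2],[5.9,3.1,-1.3],[6.2,3.1,-1.3],[6.4,3.1,-1.3]], "turn": [0,0,0,0,0,0,0,0]}'; python3 go.py "[-5,-120,65]"
```

```text
clock: 6.5
position: [0.5305, 0.0082, 0.1317]
ee_rot: [0.763, 0.646, -0.0, -0.0]
wrist_force: [-0.0, -1.6, 0.6]
width: 0.006
t6.5 fixt mm [ -7.5 -77.   65.7] yawx 80.53 F [ 0.3 -1.6  0.6] w 0.006
[-5,-120,65] world [ 0.526 -0.035  0.131] tool cm [-4.3   0.25  0.07]
ideal yaw 80.55192595829273
```

```bash
python3 -m handwheel '{"translation": [[0.2,0,0],[0.4,0,0],[0.4,0,0]], "turn": [0,0,0]}'; python3 go.py "[-5,-120,65]"
```

```text
clock: 6.8
position: [0.5307, 0.0095, 0.1316]
ee_rot: [0.763, 0.647, -0.002, 0.001]
wrist_force: [-3.0, -14.5, 5.1]
width: 0.006
t6.8 fixt mm [ -7.4 -75.7  65.6] yawx 80.59 F [ -0.5 -14.8   5.1] w 0.006
[-5,-120,65] world [ 0.526 -0.035  0.131] tool cm [-4.43  0.24  0.08]
ideal yaw 80.55192595829273
```

The right panel reached its limit too. The left and right contacts (81.7 and −75.7) put the fixture centre about 3 mm further along +y than my fit. Retreating, opening and taking a look.

```bash
python3 -m handwheel '{"translation": [[-3,0,0],[-6,0,-1],[-8,0,-4],[-9,0,-7.5],[-10,0,-10],[-13,-1,-11],[-16.5,-2,-11],[-16.5,-2,-11]], "turn": [0,0,0,0,0,0,0,0]}' 0; sed -i 's/F=np.array.*\]);/F=np.array([.551,.0859]);/' go.py; python3 go.py
python3 - <<'E'
from h import *
t=snap("top","t3.png");s=snap("scene","s3.png")
R=lambda im,x,y,w,h,k:cv2.resize(im[y:y+h,x:x+w,::-1],None,fx=k,fy=k,interpolation=cv2.INTER_CUBIC)
cv2.imwrite("pics/m3.png",np.vstack([np.hstack([R(t,205,160,80,60,5),R(s,255,165,80,60,5)]),np.hstack([R(t,370,180,40,30,10),R(s,372,250,40,30,10)])]))
E
```

```text
clock: 7.6
position: [0.4831, -0.1501, 0.2419]
ee_rot: [0.764, 0.645, -0.0, 0.0]
wrist_force: [-1.2, 0.3, -0.6]
width: 0.677
t7.6 fixt mm [ -28.3 -244.   175.9] yawx 80.36 F [-1.2  0.1 -0.6] w 0.677
ideal yaw 80.55192595829273
```

View pics/m3.png

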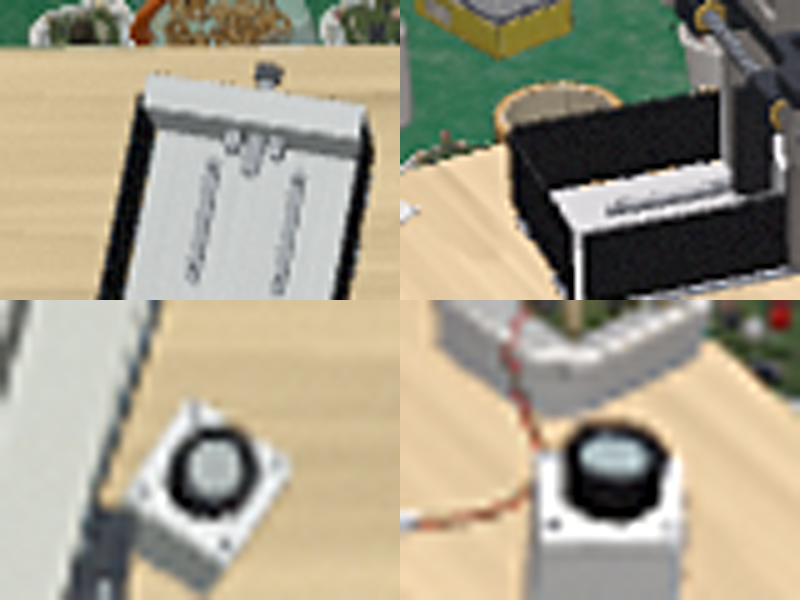

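All three panels stand up. The lens module's corners are sharp enough to refit its pose from both cameras.

```bash
cat > mod.py <<'E'
from h import *
from scipy.optimize import least_squares
f=lambda L,x0,y0,ox,oy:np.array([(x0+(x-ox+.5)/10-.5,y0+(y-oy+.5)/10-.5) for x,y in L])
T=f([(193,402),(290,462),(208,557),(131,493),(213,470)],370,180,0,300)
S=f([(538,455),(681,460),(683,532),(528,532),(614,456)],372,250,400,300)
def mp(p,o):
    x,y,w=p[:3];c,s=np.cos(w),np.sin(w);a=18
    L=np.array([(a,a,45),(a,-a,45),(-a,-a,45),(-a,a,45)])/1000
    L=np.r_[np.roll(L,o,0),[[0,0,.059]]]
    return L@np.array([[c,-s,0],[s,c,0],[0,0,1]]).T+[x,y,.066]
for nm,g in(("top",lambda p,o:proj("top",mp(p,o))-T),("scene",lambda p,o:proj("scene",mp(p,o))-S),("both",None)):
    if g is None: g=lambda p,o:np.r_[proj("top",mp(p,o))-T,proj("scene",mp(p,o))-S]
    if nm!="both":
        b=min((least_squares(lambda p:g(p,o).ravel(),[.568,-.306,w]) for o in range(4) for w in(.9,-.67)),key=lambda s:s.cost)
    else:
        b=min((least_squares(lambda p:np.r_[proj("top",mp(p,o))-T,proj("scene",mp(p,o2))-S].ravel(),[.568,-.306,w]) for o in range(4) for o2 in range(4) for w in(.9,)),key=lambda s:s.cost)
    print(nm,b.x.round(4),np.degrees(b.x[2]).round(1)%90,b.cost.round(2))
E
python3 mod.py
```

```text
top [ 0.5697 -0.3059  0.9084] 52.0 2.95
scene [ 0.5682 -0.3073 -3.7742] 53.80000000000001 1.77Traceback (most recent call last):
  File "mod.py", line 16, in <module>
    b=min((least_squares(lambda p:np.r_[proj("top",mp(p,o))-T,proj("scene",mp(p,o2))-S].ravel(),[.568,-.306,w]) for o in range(4) for o2 in range(4) for w in(.9,)),key=lambda s:s.cost)
  File "mod.py", line 16, in <genexpr>
    b=min((least_squares(lambda p:np.r_[proj("top",mp(p,o))-T,proj("scene",mp(p,o2))-S].ravel(),[.568,-.306,w]) for o in range(4) for o2 in range(4) for w in(.9,)),key=lambda s:s.cost)
           ~~~~~~~~~~~~~^^^^^^^^^^^^^^^^^^^^^^^^^^^^^^^^^^^^^^^^^^^^^^^^^^^^^^^^^^^^^^^^^^^^^^^^^^^^^^^^^^^^^^^
    return func(*args, **kwargs)
    result = trf(vector_fun.fun, vector_fun.jac, x0, f0, J0, lb, ub, ftol, xtol,
                 gtol, max_nfev, x_scale, loss_function, tr_solver,
                 tr_options.copy(), verbose, callback=callback_wrapped)
    return trf_no_bounds(
        fun, jac, x0, f0, J0, ftol, xtol, gtol, max_nfev, x_scale,
        loss_function, tr_solver, tr_options, verbose, callback=c
[... 291 characters left out ...]
gs)
           ~~~~~~^^^^^^^^^^^^^^^^^^^^^^^^^^^^^^
  File "mod.py", line 16, in <lambda>
    b=min((least_squares(lambda p:np.r_[proj("top",mp(p,o))-T,proj("scene",mp(p,o2))-S].ravel(),[.568,-.306,w]) for o in range(4) for o2 in range(4) for w in(.9,)),key=lambda s:s.cost)
                                                              ~~~~^^^^^^^^^^^^^^^^^^
  File "h.py", line 6, in proj
    K,r,t=cal(n); return cv2.projectPoints(np.array(P,float).reshape(-1,3),r,t,K,None)[0].reshape(-1,2)
          ~~~^^^
  File "h.py", line 4, in cal
    c=robot.calibration(n); return np.array(c["K"]),np.array(c["rvec"],float),np.array(c["tvec"],float)
ValueError: time passes only in moves, steps and waits
```

Both cameras agree: module at (0.569, −0.3065), yaw about 52.8°. Next, to above it.

```bash
cat > gw.py <<'E'
import sys; from h import *
from scipy.spatial.transform import Rotation as Ro
o=robot.observe();R=Ro.from_quat(o["ee_rot"]).as_matrix()
print(o["position"],np.degrees(np.arctan2(R[1,0],R[0,0])))
for a in sys.argv[1:]: print(a,(R.T@(np.array(eval(a))-o["position"])*100).round(2))
E
python3 gw.py "[.569,-.3065,.18]" "[.569,-.3065,.098]"
```

```text
[ 0.48419967 -0.14789791  0.2415159 ] 80.38509639244141
[.569,-.3065,.18] [-14.22  11.01   6.14]
[.569,-.3065,.098] [-14.23  11.01  14.34]
```

```bash
python3 -m handwheel '{"translation": [[-3,2,0],[-6,4.5,1],[-9,7,2],[-12,9,3],[-14.2,11,4],[-14.2,11,6],[-14.2,11,6],[-14.2,11,6]], "turn": [7,14,21,27.6,27.6,27.6,27.6,27.6]}' 0.3; python3 gw.py "[.569,-.3065,.098]"
python3 - <<'E'
from h import *
t=snap("top","t4.png");s=snap("scene","s4.png")
R=lambda im,x,y,w,h,k:cv2.resize(im[y:y+h,x:x+w,::-1],None,fx=k,fy=k,interpolation=cv2.INTER_CUBIC)
cv2.imwrite("pics/m4.png",np.hstack([R(t,360,170,60,60,6),R(s,362,220,60,60,6)]))
E
```

```text
clock: 8.5
position: [0.5696, -0.3045, 0.1811]
ee_rot: [0.895, 0.446, -0.0, -0.001]
wrist_force: [0.1, 0.7, 0.0]
width: 0.705
[ 0.56962225 -0.304547    0.18106301] 52.95815751732029
[.569,-.3065,.098] [-0.19  0.09  8.31]
```

View pics/m4.png

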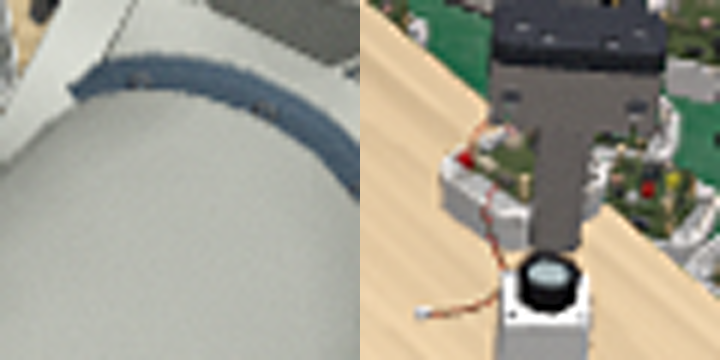

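The jaws straddle the module and line up with it in the scene view. Descending and gripping.

```bash
python3 -m handwheel '{"translation": [[-0.2,0.1,2],[-0.2,0.1,4.5],[-0.2,0.1,7],[-0.2,0.1,8.3],[-0.2,0.1,8.3]], "turn": [0,0,0,0,0]}' 0.3;  python3 -m handwheel '{"translation": [[0,0,0],[0,0,0],[0,0,0],[0,0,0],[0,0,0],[0,0,0]], "turn": [0,0,0,0,0,0]}' 1; python3 gw.py
```

```text
clock: 9.1
position: [0.5686, -0.3073, 0.0978]
ee_rot: [0.895, 0.446, -0.001, -0.001]
wrist_force: [-0.0, -0.5, -0.1]
width: 0.697
clock: 9.7
position: [0.5699, -0.3083, 0.0998]
ee_rot: [0.895, 0.445, 0.001, 0.001]
wrist_force: [0.5, 1.4, 6.4]
width: 0.391
[ 0.56993689 -0.30831332  0.09977478] 52.90865976062704
```

```bash
python3 -m handwheel '{"translation": [[0,0,-1.5],[0,0,-4],[0,0,-7],[0,0,-10],[0,0,-11.5],[0,0,-11.5],[0,0,-11.5],[0,0,-11.5]], "turn": [0,0,0,0,-7,-14,-21,-27.6]}' 1;  python3 go.py "[5,0,145]"
```

```text
clock: 10.5
position: [0.5689, -0.308, 0.2146]
ee_rot: [0.762, 0.648, -0.0, 0.0]
wrist_force: [-1.3, -1.1, -1.7]
width: 0.391
t10.5 fixt mm [  82.4 -385.6  148.6] yawx 80.79 F [-1.1 -1.3 -1.7] w 0.391
[5,0,145] world [0.556 0.085 0.211] tool cm [38.6  -7.57  0.35]
ideal yaw 80.55192595829273
```

```bash
python3 -m handwheel '{"translation": [[3,-1,0],[7,-2,0],[11,-3,0],[15,-4,0],[19,-5,0],[23,-6,0],[27,-7,0],[31,-7.8,0]], "turn": [0,0,0,0,0,0,0,0]}';python3 -m handwheel '{"translation": [[3,0,0],[6,0,0],[8,0,0],[8,0,0],[8,0,0]], "turn": [0,0,0,0,0]}';  python3 go.py "[2,0,145]" "[2,0,60]" "[2,0,45]"
python3 - <<'E'
from h import *
t=snap("top","t5.png");s=snap("scene","s5.png")
R=lambda im,x,y,w,h,k:cv2.resize(im[y:y+h,x:x+w,::-1],None,fx=k,fy=k,interpolation=cv2.INTER_CUBIC)
cv2.imwrite("pics/m5.png",np.hstack([R(t,205,160,100,100,4),R(s,255,150,100,100,4)]))
E
```

```text
clock: 11.3
position: [0.5427, 0.012, 0.2145]
ee_rot: [0.763, 0.646, -0.0, 0.0]
wrist_force: [0.6, 0.3, -1.4]
width: 0.389
clock: 11.8
position: [0.5563, 0.0894, 0.214]
ee_rot: [0.763, 0.647, -0.0, 0.0]
wrist_force: [-0.0, 0.1, -1.4]
width: 0.39
t11.8 fixt mm [  4.7   4.3 148. ] yawx 80.57 F [-0.   0.1 -1.4] w 0.39
[2,0,145] world [0.553 0.086 0.211] tool cm [-0.43 -0.27  0.3 ]
[2,0,60] world [0.553 0.086 0.126] tool cm [-0.43 -0.26  8.8 ]
[2,0,45] world [0.553 0.086 0.111] tool cm [-0.43 -0.26 10.3 ]
ideal yaw 80.55192595829273
```

View pics/m5.png

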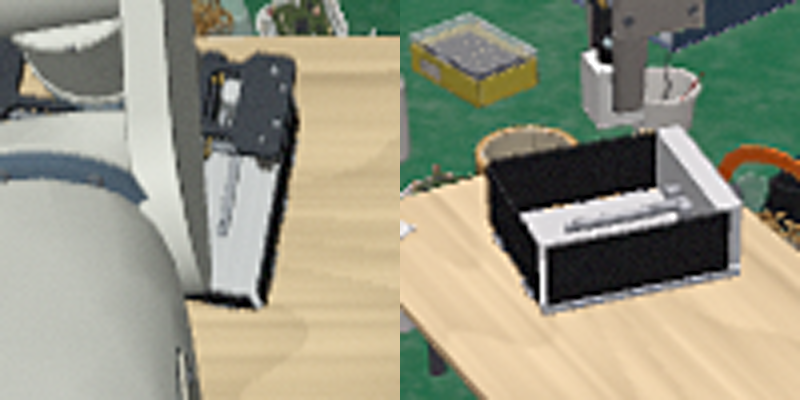

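The module hangs level over the box and the panels are up. Descending to just above the rails.

```bash
python3 -m handwheel '{"translation": [[-0.4,-0.3,1],[-0.4,-0.3,3.5],[-0.4,-0.3,6],[-0.4,-0.3,8],[-0.4,-0.3,8.6],[-0.4,-0.3,8.6],[-0.4,-0.3,8.6]], "turn": [0,0,0,0,0,0,0]}';  python3 go.py "[2,0,50]" "[2,0,44]"
python3 - <<'E'
from h import *
s=snap("scene","s6.png")
R=lambda im,x,y,w,h,k:cv2.resize(im[y:y+h,x:x+w,::-1],None,fx=k,fy=k,interpolation=cv2.INTER_CUBIC)
cv2.imwrite("pics/m6.png",R(s,265,165,80,60,8))
E
```

```text
clock: 12.6
position: [0.5534, 0.0857, 0.1284]
ee_rot: [0.763, 0.646, 0.0, 0.0]
wrist_force: [0.9, -0.0, -2.1]
width: 0.388
t12.6 fixt mm [ 2.4  0.2 62.4] yawx 80.48 F [ 0.9  0.1 -2.1] w 0.388
[2,0,50] world [0.553 0.086 0.116] tool cm [-0.02 -0.04  1.24]
[2,0,44] world [0.553 0.086 0.11 ] tool cm [-0.02 -0.04  1.84]
ideal yaw 80.55192595829273
```

View pics/m6.png

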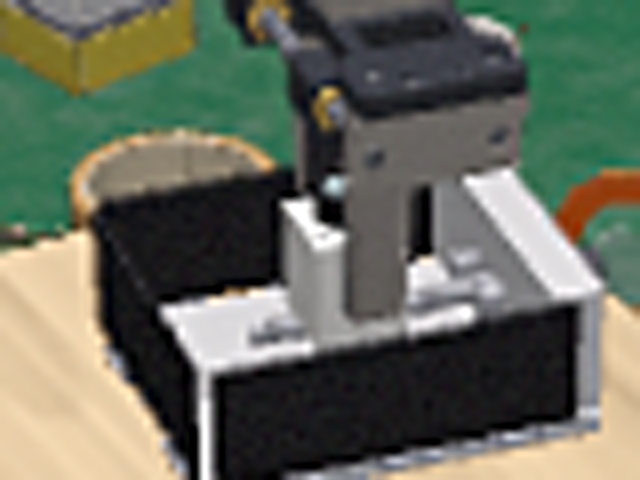

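It is over the channel with nothing touching. Descending in small steps and watching Fz.

```bash
python3 -m handwheel '{"translation": [[0,0,0.4],[0,0,0.8],[0,0,1.2],[0,0,1.4],[0,0,1.4],[0,0,1.4]], "turn": [0,0,0,0,0,0]}';  python3 go.py
```

```text
clock: 13.25
position: [0.553, 0.086, 0.1137]
ee_rot: [0.763, 0.646, -0.0, -0.0]
wrist_force: [0.4, -0.4, -1.4]
width: 0.392
t13.2 fixt mm [ 1.9  0.4 47.7] yawx 80.51 F [ 0.5 -0.3 -1.4] w 0.392
ideal yaw 80.55192595829273
```

```bash
python3 -m handwheel '{"translation": [[0,0,0.2],[0,0,0.4],[0,0,0.4]], "turn": [0,0,0]}';  python3 go.py
```

```text
clock: 13.55
position: [0.5531, 0.086, 0.1098]
ee_rot: [0.763, 0.646, 0.0, 0.0]
wrist_force: [-0.3, 0.2, -0.1]
width: 0.392
t13.6 fixt mm [ 2.1  0.5 43.8] yawx 80.51 F [-0.3  0.2 -0.1] w 0.392
ideal yaw 80.55192595829273
```

```bash
python3 -m handwheel '{"translation": [[0,0,0.1],[0,0,0.1]], "turn": [0,0]}';  python3 go.py
```

```text
clock: 13.75
position: [0.5531, 0.086, 0.1097]
ee_rot: [0.763, 0.646, 0.0, 0.0]
wrist_force: [-2.8, 0.3, 12.1]
width: 0.391
t13.8 fixt mm [ 2.1  0.5 43.7] yawx 80.51 F [-2.9 -0.2 12.1] w 0.391
ideal yaw 80.55192595829273
```

```bash
python3 -m handwheel '{"translation": [[0,0,0.1],[0,0,0.1]], "turn": [0,0]}';  python3 go.py
```

```text
clock: 13.95
position: [0.5532, 0.086, 0.1097]
ee_rot: [0.763, 0.646, 0.0, 0.0]
wrist_force: [-7.4, -1.4, 21.5]
width: 0.393
t13.9 fixt mm [ 2.1  0.5 43.7] yawx 80.51 F [-7.1 -2.6 21.5] w 0.393
ideal yaw 80.55192595829273
```

The module stands on the plate. Easing off the downward push, then sliding slowly towards the stops.

```bash
python3 -m handwheel '{"translation": [[0,0,-0.18],[0,0,-0.18],[0,0.3,-0.18],[0,0.6,-0.18],[0,0.9,-0.18],[0,1.2,-0.18],[0,1.2,-0.18]], "turn": [0,0,0,0,0,0,0]}';  python3 go.py
```

```text
clock: 14.65
position: [0.5643, 0.0842, 0.1098]
ee_rot: [0.763, 0.646, -0.001, -0.001]
wrist_force: [-4.8, 0.6, 9.2]
width: 0.386
t14.7 fixt mm [13.4  0.5 43.8] yawx 80.5 F [-4.8 -0.2  9.2] w 0.386
ideal yaw 80.55192595829273
```

```bash
python3 -m handwheel '{"translation": [[0,0.2,0],[0,0.4,0],[0,0.6,0],[0,0.8,0],[0,0.8,0]], "turn": [0,0,0,0,0]}';  python3 go.py
```

```text
clock: 15.15
position: [0.57, 0.0831, 0.1098]
ee_rot: [0.763, 0.646, -0.002, -0.002]
wrist_force: [-12.5, 3.2, 17.2]
width: 0.389
t15.2 fixt mm [19.2  0.4 43.8] yawx 80.49 F [-12.9   1.1  17.2] w 0.389
ideal yaw 80.55192595829273
```

```bash
python3 -m handwheel '{"translation": [[0,0.1,-0.12],[0,0.3,-0.12],[0,0.5,-0.12],[0,0.5,-0.12]], "turn": [0,0,0,0]}';  python3 go.py
```

```text
clock: 15.55
position: [0.5755, 0.0821, 0.1098]
ee_rot: [0.763, 0.646, -0.002, -0.002]
wrist_force: [-8.0, 2.4, 3.3]
width: 0.393
t15.6 fixt mm [24.7  0.3 43.8] yawx 80.5 F [-8.3  1.1  3.3] w 0.393
ideal yaw 80.55192595829273
```

```bash
python3 -m handwheel '{"translation": [[0,0.2,0],[0,0.3,0],[0,0.3,0]], "turn": [0,0,0]}';  python3 go.py
```

```text
clock: 15.85
position: [0.5774, 0.0818, 0.1099]
ee_rot: [0.763, 0.646, -0.003, -0.002]
wrist_force: [-11.7, 3.4, 7.1]
width: 0.389
t15.8 fixt mm [26.8  0.3 43.9] yawx 80.49 F [-12.1   1.4   7.1] w 0.389
ideal yaw 80.55192595829273
```

```bash
python3 -m handwheel '{"translation": [[0,0.1,-0.05],[0,0.2,-0.05],[0,0.2,-0.05]], "turn": [0,0,0]}';  python3 go.py
```

```text
clock: 16.15
position: [0.5792, 0.0815, 0.1099]
ee_rot: [0.763, 0.646, -0.003, -0.003]
wrist_force: [-9.4, 3.2, 3.1]
width: 0.39
t16.1 fixt mm [28.5  0.3 43.9] yawx 80.49 F [-9.8  1.6  3.1] w 0.39
ideal yaw 80.55192595829273
```

```bash
python3 -m handwheel '{"translation": [[0,0.1,-0.02],[0,0.2,-0.02],[0,0.2,-0.02]], "turn": [0,0,0]}';  python3 go.py
```

```text
clock: 16.45
position: [0.5806, 0.0813, 0.1099]
ee_rot: [0.763, 0.646, -0.003, -0.003]
wrist_force: [-11.3, 4.4, 3.3]
width: 0.394
t16.4 fixt mm [30.   0.3 43.9] yawx 80.49 F [-11.9   2.5   3.3] w 0.394
ideal yaw 80.55192595829273
```

```bash
python3 -m handwheel '{"translation": [[0,0.1,0],[0,0.2,0],[0,0.2,0]], "turn": [0,0,0]}';  python3 go.py
```

```text
clock: 16.75
position: [0.5808, 0.0812, 0.1099]
ee_rot: [0.763, 0.646, -0.004, -0.004]
wrist_force: [-19.2, 5.7, 9.3]
width: 0.388
t16.8 fixt mm [30.1  0.3 43.9] yawx 80.47 F [-19.9   2.5   9.3] w 0.388
ideal yaw 80.55192595829273
```

```bash
python3 -m handwheel '{"translation": [[0,0.1,0],[0,0.2,0],[0,0.2,0]], "turn": [0,0,0]}';  python3 go.py
```

```text
clock: 17.05
position: [0.581, 0.0812, 0.1099]
ee_rot: [0.763, 0.646, -0.006, -0.006]
wrist_force: [-26.2, 8.4, 15.5]
width: 0.39
t17.1 fixt mm [30.3  0.3 43.9] yawx 80.47 F [-27.2   4.   15.5] w 0.39
ideal yaw 80.55192595829273
```

The position has stopped at x≈30.1 while the force climbs, so it is on a hard stop. I'll ease the downward push and check Mz for even contact, with a picture.

```bash
python3 -m handwheel '{"translation": [[0,0,-0.12],[0,0,-0.12]], "turn": [0,0]}';  python3 go.py
python3 - <<'E'
from h import *
print(robot.observe()["torque"])
s=snap("scene","s7.png")
print(robot.observe()["torque"])
R=lambda im,x,y,w,h,k:cv2.resize(im[y:y+h,x:x+w,::-1],None,fx=k,fy=k,interpolation=cv2.INTER_CUBIC)
cv2.imwrite("pics/m7.png",R(s,265,165,80,60,8))
E
```

```text
clock: 17.25
position: [0.581, 0.0812, 0.11]
ee_rot: [0.763, 0.646, -0.006, -0.005]
wrist_force: [-20.6, 8.8, 4.6]
width: 0.388
t17.2 fixt mm [30.3  0.3 44. ] yawx 80.47 F [-21.7   5.3   4.6] w 0.388
ideal yaw 80.55192595829273
[ 1.62483527  3.60831804 -0.02047068]
[ 1.64031366  3.63843093 -0.02002686]
```

View pics/m7.png

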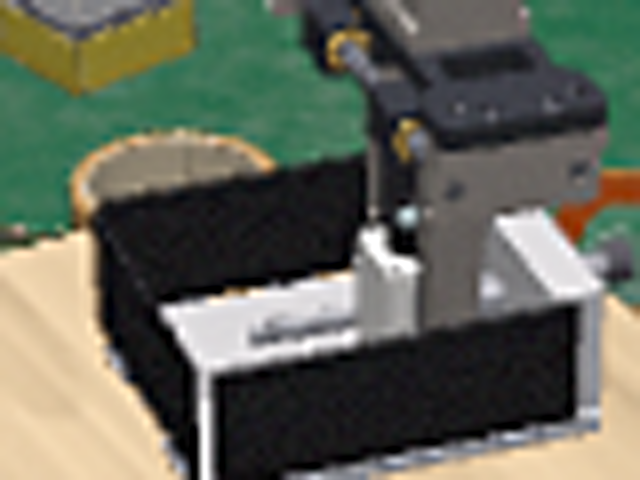

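The plunger rod now sticks out behind the wall at (615,260). The module is against the stops with balanced Mz (−0.02 N m), and all the panels are up. Handing in.

```bash
python3 -m handwheel '{"translation": [[0,0,0],[0,0,0],[0,0,0]], "turn": [0,0,0]}'; python3 go.py; python3 -c "
from workcell import robot
print(robot.finish_job())"
```

```text
clock: 17.6
position: [0.5809, 0.0812, 0.11]
ee_rot: [0.763, 0.646, -0.006, -0.006]
wrist_force: [-21.2, 8.4, 4.9]
width: 0.387
t17.6 fixt mm [30.3  0.3 44. ] yawx 80.47 F [-22.2   4.8   4.9] w 0.387
ideal yaw 80.55192595829273
the job is handed in; nothing more can be done
None
```

I folded all three panels up against their limits, in the order left, front, right. I then gripped the lens module, set it lens-up between the rails and slid it against the plunger onto the stops. I handed the job in at about 17.6 s, still holding and pressing it there.

**Last checks:**
- **At the stops:** the push along the rails is steady at about 22 N, roughly 10 N of it the plunger spring. The tool stopped moving forward while the force kept rising. The twist about the vertical was only −0.02 N m, so both stops appear to share the load.
- **Grip:** the jaws read about 36 mm, the width of the housing.
- **Panels:** all three still look upright in the last picture, and the plunger rod sticks out behind the back wall.

**What disagreed:**
- **Fixture position:** the left and right panel contacts put the fixture about 3 mm further along +y than the camera fit. I corrected for this, and the module went between the rails without touching them.
- **Stop position:** the tool stopped at about x = 30 mm in my fixture frame, not 27 mm. I put this down to a position error of a few millimetres or the module sitting off-centre in the grip, and did not check which.
- **Tilt:** the tool leans by about 1° under the push.

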